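# Find the hidden release of the label printer

### The arm

A 6-joint arm with a two-finger parallel gripper is mounted at the origin on the work surface. World frame = base frame: x ahead of the robot, y to its left, z up, the work surface at z = 0. Lengths are in m, angles in rad, forces in N, time in s.
With the tool pointing down it reaches from about 0.375 to 0.975 m from the base axis. Payload 3.8 kg.
Tool frame: the origin (TCP) lies on the mounting face of the last link; the fingertips stand 173 mm ahead of it and the grasp point (between the pads) lies 155 mm ahead of it; z points along the fingers, y is the direction in which the jaws open and shut (so a half turn about z gives the same grasp; the last joint's range is limited). The gripper opens to 85 mm and grips with 20 to 120 N. Pads are 22 mm wide; open, the fingers measure 114 mm over their backs; the gripper's body (76 mm by 85 mm) begins 54 mm behind the grasp point. The pads swing forward as they close: fully open they stand 13 mm farther back than shut.
Start: joints at [1.173, 0.264, 1.604, -0, 1.274, -0.037], TCP at [0.238, 0.632, 0.405] pointing down, gripper open.
Joint ranges: [-2.63, 2.63], [-0.94, 2.18], [0.31, 2.57], [-1.31, 4.45], [0, 2.66], [-2.55, 2.55]. Speed limits (rad/s): [2.57, 2.57, 3.14, 3.14, 3.14, 3.14].

### API

Orientations are given as a rotation vector (axis times angle).
In Python, from workcell import bot, imaging, order gives the robot as it stands. The module is installed in compiled form; this text tells all that it offers.
- The arm moves only by the shell command python3 -m creep 'ROWS' [OPENING] [FORCE]. ROWS is JSON, a list of rows, each an object with "slide": the shift along the tool's x, y, z each as a share of 25 mm, from -1 to 1, a list of three; "angular": the turn, a rotation vector about the tool's x, y, z each as a share of 4 degrees, from -1 to 1, a list of three. A call has 1 to 5 rows; each row shifts and turns the commanded pose from where the row before left it, along the tool's axes as they then stand; what a row does not reach is not made up. A row lasts 1/12 s, in which the tool goes at most 41.7 mm and 7.16 degrees, less where a joint would pass 70% of its speed; a pose out of reach is approached as far as the arm can. A call with a number of a shift or a turn outside -1 to 1 is refused whole. A call with a gripper value outside its range is refused whole. OPENING is the closure, from -1 (fully open) to 1 (shut), set as the call begins (- or left out, the last holds). The fingers move at their own pace and stop on an object; FORCE is the grip in N (left out, the last holds). Time passes only in rows, so rows that do not move let the fingers close. It gives the time, the measured TCP pose, the force and the opening at its end, in the units of the state.
- bot.read_state(): the state, without advancing time (a new reading comes with each control period).
- imaging.read_camera(name): name is "scene" or "top" or "wrist"; returns (picture, depth): 480x640x3 uint8, red, green, blue; 480x640 float32, m along the optical axis (not along the pixel's ray), 0 where there is no reading.
- imaging.camera_model(name): a dict with "fovy" (degrees; the focal length in pixels is half the picture's height over the tangent of half this angle, whatever the lens; pixels are square), "cx", "cy" (the principal point, pixels), "camera_from_world" (4x4, takes a point from world to camera coordinates); the wrist camera has in their place "tool_from_camera" (4x4, takes a point from camera to tool coordinates, whose origin is the TCP and whose axes are the flange's). Camera axes: x right, y down, z forward; pixel columns grow to the right and rows downward; lengths in m; the calibration is good to about 2 mm. The wrist camera is an equidistant fisheye: a pixel r from the principal point sees the ray r / f radians off the axis. A picture is of the moment at which its call begins: read the wrist's pose just before it. camera_model takes no time and is no camera call.
- order.finish_job(): hands the job in, once; it reports no verdict.
The state is a dict: "time": time; "q": joint angles; "joint_vel": joint speeds; "joint_torque": joint torques, N m; "tool_pos": TCP position; "tcp_rot": TCP orientation; "wrist_force": force on the tool from outside, world axes, zero at the start; "torque": the same for the moment, N m; "width": opening from 0.0 (shut) to 1.0 (fully open).
Only numpy, scipy, OpenCV 4.12 (cv2) and the standard library are available. Lean on these libraries where they do the work, as an engineer would, in place of code of your own. Each camera call takes 0.05 s, during which the arm holds its last target.

### The job

The label printer has run low: open its cover so that a new roll can go in. With the fingertips feel along the plain flat strip in front of the cover, until they drop into the shallow recess where the release pad lies, then press the pad down until the cover springs up by itself. Take the hand away so that the pad comes back up and the cover stands wide open; keep the fingers off the cover and the round feed key, and leave the other things on the bench where they are.

Things in the scene. Friction and masses are not known exactly. Their poses are not given: they have to be found in the camera images.
- printer: Grey desktop label printer, fixed: 260 mm deep (own x), 260 wide (y), 154 high. Origin: centre of underside; x runs from its front (label slot) to its back, z up. On top from front to back: flat strip (68 mm deep, 196 long, 150 mm above bench), cover (160 deep, 192 wide, top at 154, dark window), rear edge. Side cheeks, 32 mm wide, top at 154, flank strip and cover.
- strip (a point): Centre of the strip's top face; axes as the printer's. Strip: y -98..98, x -34..34 mm, rigid, flat to 0.4 mm, but for one rectangular opening, 46 mm in y by 40 in x, centred at x = 0 and at some y from -35 to 35 mm that varies and is not reported. In it, flat face 3 mm below the strip, lies the release pad, 42 x 36 mm, same grey plastic, 2 mm gap all round.
- release (a joint): Travel of the release pad in m: 0 at rest (3 mm below the strip), 0.006 fully down (9 mm below it). Moves straight down on a spring: about 2 N starts it, about 6 N holds it fully down; it comes back when let go. Frees the cover at 0.004 to 0.005.
- cover (a joint): Cover's angle in rad about a hinge along its rear edge (100 mm behind the printer's origin, 150 mm up, along y): 0 shut and latched, 1.15 wide open. Once freed, a weak spring (about 2 N at the front edge) lifts it in 1 to 2 s, front edge going up and back; a hand in its way only delays it. It cannot be lifted while latched.
- feed (a joint): Travel in m of the round black feed key, 18 mm across, 4 mm proud of the cheek on the printer's -y side, 45 mm in front of its origin and 114 mm to the -y side: 0 at rest, 0.003 pressed. Not to be pressed.
- new_roll: Loose new roll of white labels standing on end beside the printer, 96 mm across, 104 mm high; origin at the centre of its underside. Bystander.
- used_roll: Loose part-used roll of labels standing on end in front of the printer, 68 mm across, 60 mm high; origin at the centre of its underside. Bystander.
- small_carton: Loose closed carton beside the printer, 130 x 90 x 70 mm; origin at the centre of its underside. Bystander.
- box_cutter: Loose box cutter lying in front of the printer, 170 x 22 x 15 mm; origin under the middle of its handle. Bystander.
- tape_roll: Loose roll of brown packing tape lying flat at the left, 110 mm across, 48 mm high; origin at the centre of its underside. Bystander.
- bracket: Loose grey sheet-metal bracket at the right, 90 x 70 x 63 mm; origin at the centre of its underside. Bystander.
- marker: Loose marker pen lying at the right near the robot, 135 mm long, 17 mm thick; origin under its middle. Bystander.

How it is judged:
On the way, in this order (a step that is already met when the one before it is completed fails the run):
1. the fingertips touch the plain strip beside the release pad, the pad not yet pressed ((contact force between the fingers and deck above 0.3 N or contact force between the fingers and catch above 0.3 N) and value of joint release below 0.001 m), for 0.1 s.
2. the fingers press the release pad down (value of joint release above 0.0035 m and contact force between the fingers and release above 1 N), for 0.02 s.
At the end, for the whole second after the job is handed in: the cover stands open by more than 0.9 rad, the release pad is back up (within 1 mm of rest) and the feed key is up (value of joint cover above 0.9 rad and value of joint each of release, feed below 0.001 m); the robot touches nothing.
It fails at once if the feed key is pressed (value of joint feed above 0.0015 m).
It fails at once if the fingers push or pry the cover (more than 8 N) (contact force between the fingers and cover above 8 N).
It fails at once if another thing on the bench is lifted, carried or pushed by more than 20 mm (distance of any of new_roll, used_roll, small_carton, box_cutter, tape_roll, bracket, marker from where it was at the start of the episode above 0.02 m).
It also fails if it takes over 54 s, if anything falls off the work surface, if the arm or the gripper's body presses on something with over 40 N, if the wrist force passes 120 N, or if a joint passes its speed limit or range.

## Working session

There is one attempt and no reset: what is moved stays moved. The work goes in short steps, Python scripts to look and compute and a shell command to move; the robot and the scene stay as the last step left them, time stands still between calls to the robot, and variables do not carry over. Pictures are saved under pics/ and viewed, and the job is handed in when it is done.

```bash
mkdir -p pics; python3 - <<'E'
from workcell import bot, imaging
import cv2,numpy as np
s=bot.read_state(); print({k:np.round(v,3).tolist() for k,v in s.items()})
for n in("scene","top"):
    p,d=imaging.read_camera(n); cv2.imwrite(f"pics/{n}0.png",p[:,:,::-1]); np.save(f"{n}0.npy",d)
    m=imaging.camera_model(n); print(n,m)
print(imaging.camera_model("wrist"))
E
```

```text
{'time': 0.0, 'q': [1.173, 0.265, 1.605, 0.0, 1.274, -0.037], 'joint_vel': [-0.002, 0.0, 0.001, 0.0, -0.0, 0.0], 'joint_torque': [-0.0, -51.51, -36.732, -0.001, 0.013, -0.0], 'tool_pos': [0.238, 0.631, 0.403], 'tcp_rot': [-0.564, -3.09, 0.003], 'wrist_force': [-0.695, -0.431, -0.579], 'torque': [0.012, 0.015, -0.007], 'width': 1.001}
scene {'fovy': 55.370299296393775, 'cx': 319.88618136318433, 'cy': 238.97119529761923, 'camera_from_world': array([[ 0.86065483,  0.50917917,  0.00313713, -0.48486232],
       [ 0.43155056, -0.72614314, -0.5352385 , -0.21726378],
       [-0.27025429,  0.46200942, -0.84469516,  1.23944846],
       [ 0.        ,  0.        ,  0.        ,  1.        ]])}
top {'fovy': 46.45615536473664, 'cx': 323.0465686839742, 'cy': 248.77766790192237, 'camera_from_world': array([[ 0.01530966, -0.999841  ,  0.00914217, -0.04606455],
       [-0.98294257, -0.01672557, -0.18315066,  0.56308227],
       [ 0.18327445, -0.00618225, -0.98304235,  1.21998502],
       [ 0.        ,  0.        ,  0.        ,  1.        ]])}
{'fovy': 65.70646984690485, 'cx': 323.1075114855321, 'cy': 243.63372316858477, 'tool_from_camera': array([[ 5.17179099e-04, -9.61547282e-01, -2.74638959e-01,
         6.89486006e-02],
       [ 9.99998322e-01,  9.79982936e-04, -1.54792932e-03,
         7.62712369e-04],
       [ 1.75754872e-03, -2.74637698e-01,  9.61546175e-01,
         3.09683553e-02],
       [ 0.00000000e+00,  0.00000000e+00,  0.00000000e+00,
         1.00000000e+00]])}
```

View pics/scene0.png

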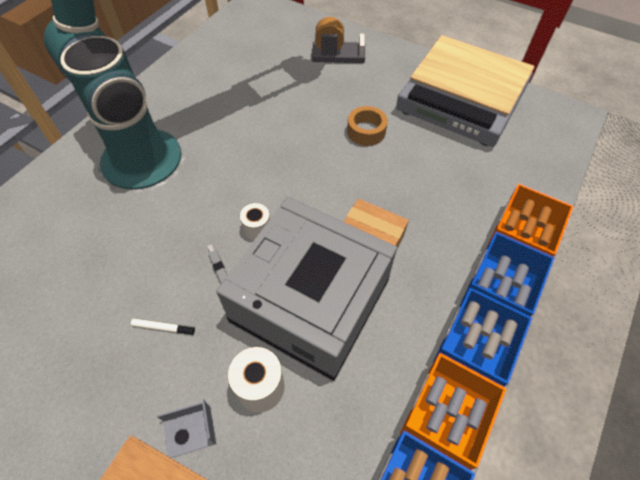

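View pics/top0.png

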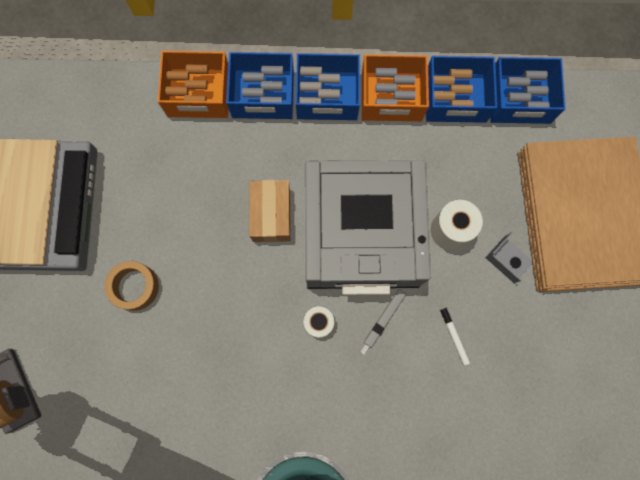

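The top view shows the printer around (366,222), with its front facing the robot. The pad outline is near (370,264), and the feed key at (422,239). I'll enlarge that area.

```bash
python3 - <<'E'
import cv2
p=cv2.imread("pics/top0.png")[150:300,295:440]
cv2.imwrite("pics/crop0.png",cv2.resize(p,None,fx=4,fy=4,interpolation=cv2.INTER_CUBIC)[:600])
E
```

```text
(no output)
```

View pics/crop0.png

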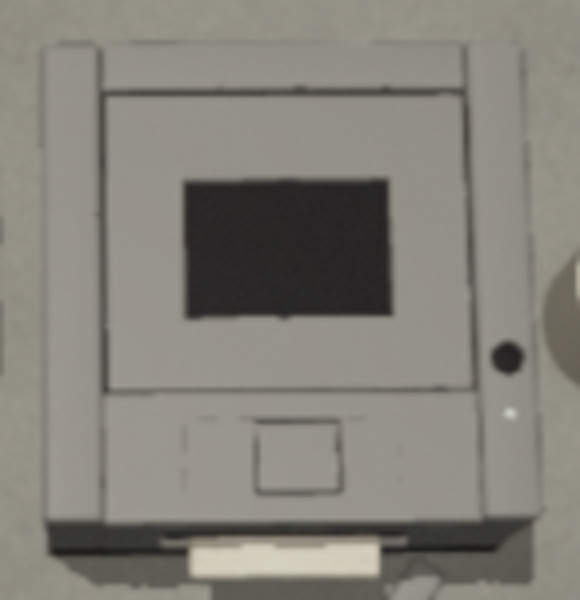

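The enlarged crop shows the opening as a dark outline at crop x 256–341, y 421–494, which puts its centre at full px (369.6, 264.4). The strip runs from crop y 392 to 520.

```bash
cat > h.py <<'E'
import numpy as np
from workcell import imaging
def ray(n,u,v,z):
    m=imaging.camera_model(n);f=240/np.tan(np.radians(m["fovy"]/2));T=m["camera_from_world"];R=T[:3,:3];c=-R.T@T[:3,3]
    d=R.T@np.array([(u-m["cx"])/f,(v-m["cy"])/f,1]);return c+d*(z-c[2])/d[2]
E
python3 - <<'E'
from h import *
C=lambda a,b:((295+(a+.5)/4-.5),150+(b+.5)/4-.5)
for nm,a,b,z in [("padc",298.5,457.5,.15),("padL",256,457,.15),("padR",341,457,.15),("pt",298,421,.15),("pb",298,494,.15),("cheek FL",48,521,.154),("FR",539,517,.154),("BL",44,47,.154),("BR",521,47,.154),("feed",508,357,.158),("stripL",107,455,.15),("stripR",482,455,.15)]:
    print(nm,np.round(ray("top",*C(a,b),z),4))
d=np.load("top0.npy");print(d[264,370],d[264,345])
from workcell import bot
from scipy.spatial.transform import Rotation as R
s=bot.read_state();print(R.from_rotvec(s["tcp_rot"]).as_matrix().round(4))
E
```

```text
padc [ 0.5148 -0.1333  0.15  ]
padL [ 0.5147 -0.1111  0.15  ]
padR [ 0.5155 -0.1555  0.15  ]
pt [ 0.5342 -0.133   0.15  ]
pb [ 0.4956 -0.1331  0.15  ]
cheek FL [ 0.4788 -0.0034  0.154 ]
FR [ 0.4851 -0.2577  0.154 ]
BL [0.7354 0.0041 0.154 ]
BR [ 0.7402 -0.2529  0.154 ]
feed [ 0.5686 -0.2423  0.158 ]
stripL [ 0.5145 -0.0333  0.15  ]
stripR [ 0.5178 -0.2293  0.15  ]
1.1674993 1.1662369
[[-9.356e-01  3.530e-01 -8.000e-04]
 [ 3.530e-01  9.356e-01 -1.900e-03]
 [ 0.000e+00 -2.000e-03 -1.000e+00]]
```

```bash
python3 -m creep '[{"slide":[0,0,0],"angular":[0,0,-1]},{"slide":[0,0,0],"angular":[0,0,-1]},{"slide":[0,0,0],"angular":[0,0,-1]},{"slide":[0,0,0],"angular":[0,0,-1]},{"slide":[0,0,0],"angular":[0,0,-1]}]' 1 40
python3 -m creep '[{"slide":[0,0,0],"angular":[0,0,-0.55]},{"slide":[0,0,0],"angular":[0,0,0]}]'
cat >> h.py <<'E'
from workcell import bot
from scipy.spatial.transform import Rotation as Ro
def to(x,y,z):
    s=bot.read_state();M=Ro.from_rotvec(s["tcp_rot"]).as_matrix()
    print("t",round(s["time"],2),"pos",s["tool_pos"],"F",np.round(s["wrist_force"],2),"w",s["width"]);print(M.round(4))
    print("units tool",(M.T@(np.array([x,y,z])-s["tool_pos"])/.025).round(3))
E
python3 -c "
from h import *
to(.512,-.083,.353)"
```

```text
time: 0.52
tool_pos: [0.2382, 0.6313, 0.4038]
tcp_rot: [-0.013, -3.141, 0.002]
wrist_force: [-0.9, -0.3, 0.7]
width: 0.299
time: 0.68
tool_pos: [0.2382, 0.6314, 0.4039]
tcp_rot: [0.043, -3.141, 0.002]
wrist_force: [0.7, 0.5, 0.4]
width: 0.009
t 0.68 pos [0.23820523 0.63135034 0.40388545] F [0.72 0.53 0.45] w 0.008999303790054362
[[-9.996e-01 -2.760e-02 -5.000e-04]
 [-2.760e-02  9.996e-01 -1.200e-03]
 [ 5.000e-04 -1.200e-03 -1.000e+00]]
units tool [-10.161 -28.863   2.065]
```

```bash

python3 -m creep '[{"slide":[-0.34,-0.96,0],"angular":[0,0,0]},{"slide":[-0.34,-0.96,0],"angular":[0,0,0]},{"slide":[-0.34,-0.96,0],"angular":[0,0,0]},{"slide":[-0.34,-0.96,0],"angular":[0,0,0]},{"slide":[-0.34,-0.96,0],"angular":[0,0,0]}]'
python3 -m creep '[{"slide":[-0.34,-0.96,0],"angular":[0,0,0]},{"slide":[-0.34,-0.96,0],"angular":[0,0,0]},{"slide":[-0.34,-0.96,0],"angular":[0,0,0]},{"slide":[-0.34,-0.96,0],"angular":[0,0,0]},{"slide":[-0.34,-0.96,0],"angular":[0,0,0]}]'
python3 -m creep '[{"slide":[-0.34,-0.96,0],"angular":[0,0,0]},{"slide":[-0.34,-0.96,0],"angular":[0,0,0]},{"slide":[-0.34,-0.96,0],"angular":[0,0,0]},{"slide":[-0.34,-0.96,0],"angular":[0,0,0]},{"slide":[-0.34,-0.96,0],"angular":[0,0,0]}]'
python3 -m creep '[{"slide":[-0.34,-0.96,0],"angular":[0,0,0]},{"slide":[-0.34,-0.96,0],"angular":[0,0,0]},{"slide":[-0.34,-0.96,0],"angular":[0,0,0]},{"slide":[-0.34,-0.96,0],"angular":[0,0,0]},{"slide":[-0.34,-0.96,0],"angular":[0,0,0]}]'
python3 -c "
from h import *
to(.512,-.083,.353)"
```

```text
time: 1.1
tool_pos: [0.2841, 0.5115, 0.4042]
tcp_rot: [0.04, -3.141, 0.001]
wrist_force: [0.7, 0.3, -0.1]
width: -0.0
time: 1.52
tool_pos: [0.3298, 0.3926, 0.4044]
tcp_rot: [0.04, -3.141, 0.001]
wrist_force: [0.7, 0.5, -0.4]
width: 0.001
time: 1.93
tool_pos: [0.3754, 0.2738, 0.4045]
tcp_rot: [0.04, -3.141, 0.0]
wrist_force: [0.5, -0.1, -0.8]
width: -0.001
time: 2.35
tool_pos: [0.4211, 0.155, 0.4045]
tcp_rot: [0.04, -3.141, 0.0]
wrist_force: [0.4, 0.7, 0.6]
width: -0.0
t 2.35 pos [0.42107179 0.15497477 0.40454585] F [0.41 0.69 0.64] w -0.00047364380735455874
[[-9.997e-01 -2.530e-02 -0.000e+00]
 [-2.530e-02  9.997e-01 -0.000e+00]
 [ 1.000e-04 -0.000e+00 -1.000e+00]]
units tool [-3.395 -9.608  2.062]
```

```bash

python3 -m creep '[{"slide":[-0.34,-0.96,0],"angular":[0,0,0]},{"slide":[-0.34,-0.96,0],"angular":[0,0,0]},{"slide":[-0.34,-0.96,0],"angular":[0,0,0]},{"slide":[-0.34,-0.96,0],"angular":[0,0,0]},{"slide":[-0.34,-0.96,0],"angular":[0,0,0]}]'
python3 -m creep '[{"slide":[-0.34,-0.96,0],"angular":[0,0,0]},{"slide":[-0.34,-0.96,0],"angular":[0,0,0]},{"slide":[-0.34,-0.96,0.3]},{"slide":[-0.34,-0.96,0.7],"angular":[0,0,0]},{"slide":[-0.34,-0.77,0.7],"angular":[0,0,0]}]' || python3 -m creep '[{"slide":[-0.34,-0.96,0],"angular":[0,0,0]},{"slide":[-0.34,-0.96,0],"angular":[0,0,0]},{"slide":[-0.34,-0.96,0.3],"angular":[0,0,0]},{"slide":[-0.34,-0.96,0.7],"angular":[0,0,0]},{"slide":[-0.34,-0.77,0.7],"angular":[0,0,0]}]'
python3 -c "
from h import *
import cv2
to(.512,-.083,.353)
for n in('scene','wrist'):
    p,d=imaging.read_camera(n);cv2.imwrite(f'pics/{n}1.png',p[:,:,::-1])
to(.512,-.083,.33)"
```

```text
time: 2.77
tool_pos: [0.4668, 0.0361, 0.4045]
tcp_rot: [0.04, -3.141, -0.0]
wrist_force: [-0.1, 0.4, 0.5]
width: -0.001
time: 3.18
tool_pos: [0.5128, -0.0784, 0.3625]
tcp_rot: [-0.039, 3.139, -0.001]
wrist_force: [0.5, 0.6, -0.1]
width: -0.001
t 3.18 pos [ 0.51284631 -0.07841354  0.36254938] F [ 0.48  0.58 -0.11] w -0.0013313421235806077
[[-9.997e-01 -2.460e-02  2.400e-03]
 [-2.460e-02  9.997e-01 -9.000e-04]
 [-2.300e-03 -9.000e-04 -1.000e+00]]
units tool [ 0.039 -0.182  0.382]
t 3.28 pos [ 0.51176659 -0.07876032  0.35879423] F [ 0.16  0.36 -0.42] w -0.0039924396457521934
[[-9.997e-01 -2.250e-02 -5.400e-03]
 [-2.250e-02  9.997e-01  3.000e-04]
 [ 5.400e-03  4.000e-04 -1.000e+00]]
units tool [-0.012 -0.17   1.152]validation failed for argument at $[2]...
```

View wrist.

View pics/wrist1.png

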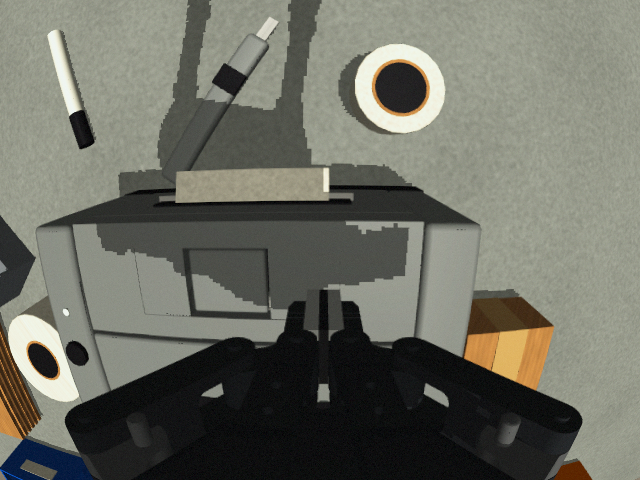

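View pics/scene1.png

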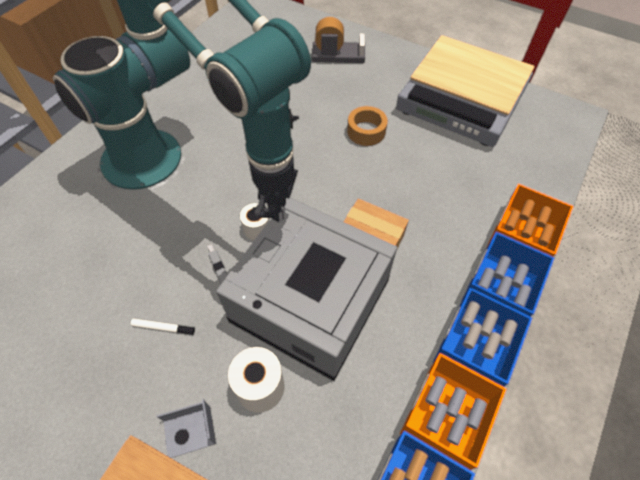

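The wrist view shows the opening at px (184–269, 248–315), left of the closed fingertip at (323,300). The fingertip is over plain strip. I'll check the position from this camera.

```bash
cat >> h.py <<'E'
def wray(u,v,z,pos,rv):
    m=imaging.camera_model("wrist");f=240/np.tan(np.radians(m["fovy"]/2))
    dx,dy=u-m["cx"],v-m["cy"];r=np.hypot(dx,dy);t=r/f
    d=np.array([np.sin(t)*dx/r,np.sin(t)*dy/r,np.cos(t)]);T=m["tool_from_camera"];M=Ro.from_rotvec(rv).as_matrix()
    c=M@T[:3,3]+pos;d=M@T[:3,:3]@d;return c+d*(z-c[2])/d[2]
E
python3 -c "
from h import *
s=bot.read_state()
for u,v in[(184,249),(266,249),(190,314),(269,306),(228,281)]: print(wray(u,v,.15,s['tool_pos'],s['tcp_rot']).round(4))
"
python3 -m creep '[{"slide":[0,0,0.3],"angular":[0,0,0]},{"slide":[0,0,0.3],"angular":[0,0,0]},{"slide":[0,0,0.2],"angular":[0,0,0]},{"slide":[0,0,0],"angular":[0,0,0]},{"slide":[0,0,0],"angular":[0,0,0]}]'
python3 -c "
from h import *
to(.512,-.083,.323)"
```

```text
[ 0.4972 -0.1519  0.15  ]
[ 0.4961 -0.1077  0.15  ]
[ 0.5351 -0.1523  0.15  ]
[ 0.5277 -0.1069  0.15  ]
[ 0.5142 -0.1285  0.15  ]
time: 3.7
tool_pos: [0.512, -0.0758, 0.3421]
tcp_rot: [0.044, -3.141, -0.0]
wrist_force: [-0.0, 0.5, -0.5]
width: 0.002
t 3.7 pos [ 0.51198472 -0.07584025  0.34205826] F [-0.01  0.49 -0.48] w 0.002227542222582742
[[-9.996e-01 -2.770e-02 -4.000e-04]
 [-2.770e-02  9.996e-01  2.000e-04]
 [ 4.000e-04  2.000e-04 -1.000e+00]]
units tool [ 0.007 -0.286  0.762]
```

```bash

python3 -m creep '[{"slide":[0,0,0.3],"angular":[0,0,0]},{"slide":[0,0,0.2],"angular":[0,0,0]},{"slide":[0,0,0],"angular":[0,0,0]},{"slide":[0,0,0],"angular":[0,0,0]}]'
for i in 1; do :; done
python3 -m creep '[{"slide":[0,0,0.05],"angular":[0,0,0]},{"slide":[0,0,0.05],"angular":[0,0,0]},{"slide":[0,0,0],"angular":[0,0,0]},{"slide":[0,0,0],"angular":[0,0,0]}]'
```

```text
time: 4.03
tool_pos: [0.512, -0.0765, 0.3292]
tcp_rot: [0.042, -3.14, -0.0]
wrist_force: [-0.4, -0.4, 0.5]
width: 0.004
time: 4.37
tool_pos: [0.5123, -0.0767, 0.3272]
tcp_rot: [-0.042, 3.141, -0.0]
wrist_force: [0.4, -0.6, 0.2]
width: -0.0
```

```bash

python3 -m creep '[{"slide":[0,0,0.06],"angular":[0,0,0]},{"slide":[0,0,0],"angular":[0,0,0]},{"slide":[0,0,0],"angular":[0,0,0]}]'
python3 -m creep '[{"slide":[0,0,0.06],"angular":[0,0,0]},{"slide":[0,0,0],"angular":[0,0,0]},{"slide":[0,0,0],"angular":[0,0,0]}]'
python3 -m creep '[{"slide":[0,0,0.06],"angular":[0,0,0]},{"slide":[0,0,0],"angular":[0,0,0]},{"slide":[0,0,0],"angular":[0,0,0]}]'
```

```text
time: 4.62
tool_pos: [0.5122, -0.0767, 0.3256]
tcp_rot: [0.042, -3.141, -0.0]
wrist_force: [0.8, 0.2, 0.1]
width: 0.001
time: 4.87
tool_pos: [0.5122, -0.0766, 0.324]
tcp_rot: [0.042, -3.141, -0.0]
wrist_force: [-0.1, 0.8, 0.2]
width: -0.002
time: 5.12
tool_pos: [0.5124, -0.0767, 0.3234]
tcp_rot: [-0.042, 3.141, -0.0]
wrist_force: [-1.8, 1.3, 4.4]
width: 0.001
```

Contact is at TCP z 0.3234 with 4.4 N. I'll hold there, then slide toward -y.

```bash

python3 -m creep '[{"slide":[0,0,0],"angular":[0,0,0]},{"slide":[0,0,0],"angular":[0,0,0]},{"slide":[0,0,0],"angular":[0,0,0]}]'
python3 -m creep '[{"slide":[0,-0.15,0],"angular":[0,0,0]},{"slide":[0,-0.15,0],"angular":[0,0,0]},{"slide":[0,-0.15,0],"angular":[0,0,0]}]'
python3 -m creep '[{"slide":[0,-0.15,0],"angular":[0,0,0]},{"slide":[0,-0.15,0],"angular":[0,0,0]},{"slide":[0,-0.15,0],"angular":[0,0,0]}]'
```

```text
time: 5.37
tool_pos: [0.5124, -0.0767, 0.3233]
tcp_rot: [-0.042, 3.141, -0.0]
wrist_force: [-1.3, 0.3, 5.0]
width: 0.003
time: 5.62
tool_pos: [0.5129, -0.0878, 0.3231]
tcp_rot: [-0.042, 3.14, 0.001]
wrist_force: [-0.2, 3.2, 4.3]
width: 0.001
time: 5.87
tool_pos: [0.5131, -0.0994, 0.3231]
tcp_rot: [-0.041, 3.14, 0.001]
wrist_force: [0.2, 3.6, 4.5]
width: -0.002
```

```bash

python3 -m creep '[{"slide":[0,-0.15,0],"angular":[0,0,0]},{"slide":[0,-0.15,0],"angular":[0,0,0]},{"slide":[0,-0.15,0],"angular":[0,0,0]}]'
python3 -m creep '[{"slide":[0,-0.15,0],"angular":[0,0,0]},{"slide":[0,-0.15,0],"angular":[0,0,0]}]'
python3 -m creep '[{"slide":[0,-0.15,0],"angular":[0,0,0]},{"slide":[0,-0.15,0],"angular":[0,0,0]}]'
```

```text
time: 6.12
tool_pos: [0.5134, -0.1106, 0.323]
tcp_rot: [-0.041, 3.141, 0.001]
wrist_force: [-0.1, 3.7, 3.9]
width: -0.003
time: 6.28
tool_pos: [0.5133, -0.1185, 0.3224]
tcp_rot: [0.042, -3.141, 0.001]
wrist_force: [0.4, -0.6, -0.8]
width: -0.004
time: 6.45
tool_pos: [0.5132, -0.1261, 0.3219]
tcp_rot: [0.042, -3.14, 0.001]
wrist_force: [0.2, 0.2, 0.3]
width: 0.004
```

Force fell to zero and the tip dropped between y = -0.111 and -0.1185, so it is in the recess. Next I'll centre it and press.

```bash

python3 -m creep '[{"slide":[0,-0.14,0],"angular":[0,0,0]},{"slide":[0,0,0],"angular":[0,0,0]}]'
python3 -m creep '[{"slide":[0,0,0.08],"angular":[0,0,0]},{"slide":[0,0,0.08],"angular":[0,0,0]},{"slide":[0,0,0],"angular":[0,0,0]}]'
python3 -m creep '[{"slide":[0,0,0.06],"angular":[0,0,0]},{"slide":[0,0,0.06],"angular":[0,0,0]},{"slide":[0,0,0],"angular":[0,0,0]}]'
```

```text
time: 6.62
tool_pos: [0.5135, -0.1297, 0.3222]
tcp_rot: [0.041, -3.141, 0.001]
wrist_force: [0.1, 0.5, 0.0]
width: 0.002
time: 6.87
tool_pos: [0.5137, -0.1291, 0.3187]
tcp_rot: [-0.042, 3.141, -0.001]
wrist_force: [-0.6, -0.2, 1.8]
width: -0.001
time: 7.12
tool_pos: [0.5137, -0.1289, 0.3157]
tcp_rot: [-0.042, 3.141, -0.001]
wrist_force: [-0.4, -1.7, 2.4]
width: -0.001
```

```bash

python3 -m creep '[{"slide":[0,0,0.05],"angular":[0,0,0]},{"slide":[0,0,0.03],"angular":[0,0,0]},{"slide":[0,0,0],"angular":[0,0,0]}]'
python3 -c "
from h import *
import cv2
p,d=imaging.read_camera('scene');cv2.imwrite('pics/scene2.png',cv2.resize(p[150:390,200:420,::-1],None,fx=2.4,fy=2.4))"
```

```text
time: 7.37
tool_pos: [0.5138, -0.129, 0.3144]
tcp_rot: [-0.042, 3.141, -0.001]
wrist_force: [-3.1, -1.0, 7.6]
width: -0.0
```

View pics/scene2.png

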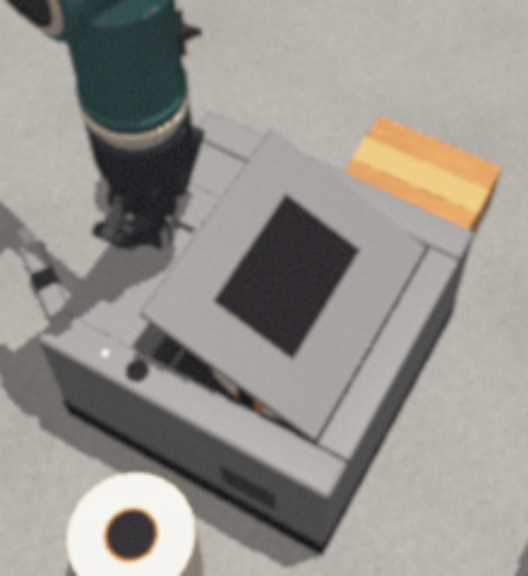

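The cover has sprung free: its front edge is visibly up in the crop, from (145,315) to (315,440). I'll lift straight out and then back toward the robot.

```bash

python3 -m creep '[{"slide":[0,0,-0.3],"angular":[0,0,0]},{"slide":[0,0,-0.5],"angular":[0,0,0]},{"slide":[0.5,0,-0.5],"angular":[0,0,0]},{"slide":[0.6,0,-0.6],"angular":[0,0,0]},{"slide":[0.6,0,-0.6],"angular":[0,0,0]}]'
python3 -m creep '[{"slide":[0.4,0.4,-0.6],"angular":[0,0,0]},{"slide":[0,0.7,-0.6],"angular":[0,0,0]},{"slide":[0,0.7,-0.6],"angular":[0,0,0]},{"slide":[0,0.7,-0.6],"angular":[0,0,0]},{"slide":[0,0.7,-0.6],"angular":[0,0,0]}]'
python3 -m creep '[{"slide":[0,0.8,0],"angular":[0,0,0]},{"slide":[0,0.8,0],"angular":[0,0,0]},{"slide":[0,0.8,0],"angular":[0,0,0]},{"slide":[0,0.8,0],"angular":[0,0,0]},{"slide":[0,0.8,0],"angular":[0,0,0]}]'
python3 -m creep '[{"slide":[0,0,0],"angular":[0,0,0]},{"slide":[0,0,0],"angular":[0,0,0]},{"slide":[0,0,0],"angular":[0,0,0]},{"slide":[0,0,0],"angular":[0,0,0]},{"slide":[0,0,0],"angular":[0,0,0]}]'
python3 -m creep '[{"slide":[0,0,0],"angular":[0,0,0]},{"slide":[0,0,0],"angular":[0,0,0]},{"slide":[0,0,0],"angular":[0,0,0]},{"slide":[0,0,0],"angular":[0,0,0]},{"slide":[0,0,0],"angular":[0,0,0]}]'
python3 -c "
from h import *
import cv2
for n in('scene','top'):
    p,d=imaging.read_camera(n);cv2.imwrite(f'pics/{n}3.png',p[:,:,::-1]);np.save(f'{n}3.npy',d)"
```

```text
time: 7.83
tool_pos: [0.4706, -0.1296, 0.3767]
tcp_rot: [0.042, -3.14, -0.002]
wrist_force: [-0.5, -0.4, 0.1]
width: -0.0
time: 8.25
tool_pos: [0.4585, -0.0493, 0.4523]
tcp_rot: [-0.041, 3.141, 0.001]
wrist_force: [0.1, -0.2, -0.0]
width: 0.0
time: 8.67
tool_pos: [0.4559, 0.0509, 0.4516]
tcp_rot: [0.042, -3.141, -0.001]
wrist_force: [0.0, -0.1, 0.5]
width: 0.002
time: 9.08
tool_pos: [0.4564, 0.0489, 0.4512]
tcp_rot: [0.04, -3.141, 0.0]
wrist_force: [-0.1, 0.3, 0.1]
width: -0.001
time: 9.5
tool_pos: [0.4564, 0.0495, 0.4512]
tcp_rot: [0.041, -3.141, 0.0]
wrist_force: [0.6, -0.1, -0.0]
width: -0.003
```

View pics/scene3.png

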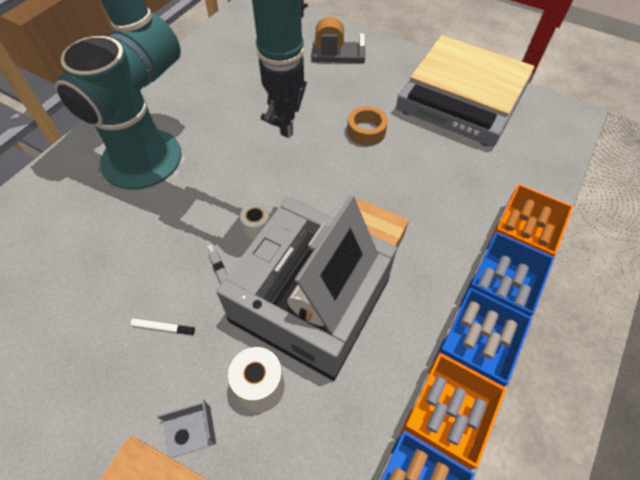

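View pics/top3.png

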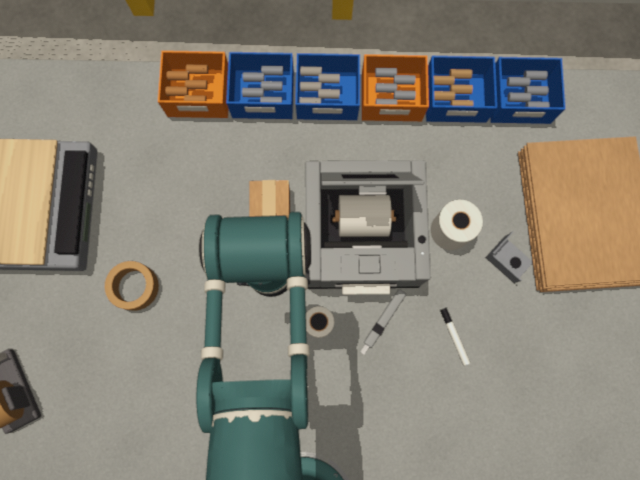

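The cover stands steep and open: its upper edge is at (352,200) in the scene view and the roll bay shows in the top view. Nothing else has moved. I'll check the angle and the pad depth.

```bash
python3 -c "
from h import *
def pts(n,d):
    m=imaging.camera_model(n);f=240/np.tan(np.radians(m['fovy']/2));T=m['camera_from_world']
    v,u=np.mgrid[:480,:640];c=np.stack([(u-m['cx'])/f*d,(v-m['cy'])/f*d,d],-1)
    return (c-T[:3,3])@T[:3,:3]
P=pts('scene',np.load('scene3.npy'));
sel=P[220:310,310:370].reshape(-1,3);sel=sel[(sel[:,2]>.17)];c=sel.mean(0);n=np.linalg.svd(sel-c,full_matrices=False)[2][2]
print('cover angle',np.arccos(abs(n[2])),'zmax',sel[:,2].max())
for k in '03':
  Q=pts('top',np.load(f'top{k}.npy'));print(k,'pad z',np.median(Q[260:269,364:376,2]),'strip',np.median(Q[258:270,330:350,2]), 'feed', np.median(Q[237:242,420:425,2]))
s=bot.read_state();print(s['time'],s['wrist_force'])
"
```

```text
cover angle 1.519463086910283 zmax 0.932189248634383
0 pad z 0.14839482891573957 strip 0.15096839871557588 feed 0.16054668230775446
3 pad z 0.14804037150671318 strip 0.1507550989638799 feed 0.15932668376566692
9.6 [-0.56325102  0.88679231  0.32109605]
```

The pad is back level, but the cover fit picked up outliers. I'll filter and refit.

```bash
python3 -c "
from h import *
d=np.load('scene3.npy')
m=imaging.camera_model('scene');f=240/np.tan(np.radians(m['fovy']/2));T=m['camera_from_world']
v,u=np.mgrid[:480,:640];P=(np.stack([(u-m['cx'])/f*d,(v-m['cy'])/f*d,d],-1)-T[:3,3])@T[:3,:3]
sel=P[255:300,325:350].reshape(-1,3);sel=sel[(sel[:,2]>.16)&(sel[:,2]<.32)];c=np.median(sel,0)
for _ in range(4):
  n=np.linalg.svd(sel-sel.mean(0),full_matrices=False)[2][2];r=abs((sel-sel.mean(0))@n);sel=sel[r<=max(.002,2*r.std())]
print(len(sel),'angle',np.arccos(abs(n[2])))
for p in [(205,352),(215,352),(230,355)]: print(P[p])
"
```

```text
1106 angle 1.1565606856467325
[ 0.65196291 -0.04089839  0.28655286]
[ 0.65855318 -0.05137799  0.27372612]
[ 0.67147791 -0.06051917  0.2476595 ]
```

The cover angle is about 1.15 rad, which is wide open.

```bash
python3 -c "
from workcell import order
print(order.finish_job())"
```

```text
the job is handed in; nothing more can be done
None
```

The printer cover is open and the job was handed in at about 9.6 s; the hand-in itself reports no verdict.

I felt along the strip with the closed fingertips at about 4–5 N, and at about y = -0.115 they dropped into the recess. Pressing the pad fully down peaked at about 7.6 N and the cover sprang up. I then lifted the hand straight out and moved it clear toward the robot.

**Last checks:**
- **Cover:** it stands at about 1.16 rad by a depth-plane fit. A first, unfiltered fit gave 1.52 rad because of outlier points, so I discarded it.
- **Release pad:** it is back at its starting height to within 0.4 mm, measured by the camera.
- **Feed key:** its camera height read 1.2 mm lower than at the start. I put this down to depth noise, since the fingers were never near the key.
- **Other things on the bench:** they look unmoved in the pictures.
- **Robot:** the wrist force is at noise level, so the hand touches nothing.

The two cameras disagreed by about 4 mm on the pad's y position; the drop I felt fits both.

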